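Click the length stop into its notch and butt the workpiece against it

TASK

Set up the length stop of the jig: use the fingertips to push the red fin of the sliding stop along the fence, away from the wood block, until the stop's spring pin drops into the notch hidden in the fence, and leave it there. Then push the wood block along the fence until it butts against the stop, gently enough that the pin stays in the notch. Only push - do not grip or lift anything - and leave the other things on the bench where they are.

Things in the scene. Friction and masses are not known exactly. Their poses are not given: they have to be found in the camera images.
- jig: Jig fixed to the bench: plywood bed 130 x 580 mm, 18 mm thick, aluminium fence along its back (40 mm thick, its top 63 mm above the bench). Origin on the bench under the line the wood's centre runs along, at mid length. y: along the fence, the way stop and wood are pushed; x: from the bed to the fence, whose front face is at x = 31 mm (bed's front edge -47 mm). Yaw within 0.2 rad of the world's.
- stop: The sliding stop: a grey saddle on the fence with a steel stop arm hanging in front, a red push fin and a yellow spring pin on top. It slides along the fence and cannot come off. Origin at bench level under the fence's centre line, in the plane of the pushed faces of fin and arm; axes parallel to the jig's.
- stop_slide (a joint): Place of the sliding stop along the fence, in m: starts between 0 and 0.04, grows towards the jig's +y, dead end at 0.19. Drags with 1.5 to 4 N. The notch is out of sight somewhere between 0.10 and 0.17, elsewhere each time. If pushed past the notch, the stop can be pushed back from the other side.
- pin (a joint): How far the stop's spring pin has dropped, in m: about 0 while it rides on the rail, about 0.008 when seated in the notch. As it drops the drag vanishes and the stop snaps forward some 8 to 11 mm by itself and centres; pushing it out of the notch takes about 11 to 14 N. Up to about 6 mm off centre it goes back by itself when let go.
- fin (a point): Middle of the pushed face (jig's -y side) of the red push fin on top of the stop, 105 mm above the bench. The face is upright, square to the jig's y axis, 48 mm wide (along the jig's x); the fin is 14 mm thick, from 84 to 122 mm above the bench. Nothing higher stands near it; the pin's knob is on its other side.
- stop_face (a point): Point on the stop's steel arm that the wood must butt against: in the plane of the arm's -y face, on the line of the wood's centre, 42 mm above the bench. The arm hangs in front of the fence, 51 mm wide, 16 mm thick, from 22 to 62 mm above the bench. Axes parallel to the jig's.
- pin_knob (a point): Top of the yellow pin knob (18 mm across), 114 mm above the bench while the pin rides, about 106 mm when it is seated.
- wood: Wood block, 60 x 110 x 38 mm (x, y, z), about 0.1 kg, lying on the jig's bed 1 to 3 mm in front of the fence, its long side (y axis) along the fence, on the -y side of the stop, clear of it. Origin in the middle of its underside; its top is 56 mm above the bench. Slides with about 1 N.
- tape_electrical: Roll of black tape, 55 mm across and 19 mm high, lying on the jig's bed beyond the stop's travel. Leave it.
- tape_measure: Yellow tape measure, 74 x 71 x 36 mm, on the bench in front of the jig. Leave it.
- screwdriver_a: Red-handled screwdriver, 222 mm long, on the bench in front of the jig. Leave it.
Things that resemble listed ones, but are neither listed nor needed, are in the scene too. Leave any orange look-alike of the wood alone.

How it is judged:
On the way:
1. the stop is pushed along until its pin has dropped into the notch, the wood not yet against the stop (value of joint pin above 0.004 m and value of joint stop_slide above 0.06 m and y of wood in the frame of stop_face below -0.065 m), for 0.3 s.
At the end, for the whole second after the job is handed in: The pin is still dropped into the notch (pin over 4 mm). The wood block lies flat on the bed, at rest, along the fence (within 0.08 rad and about 9 mm of it), its end within 5 mm of the stop arm's face (value of joint pin above 0.004 m and y of wood in the frame of stop_face between -0.06 and -0.051 m and x of wood in the frame of jig between -0.008 and 0.006 m and angle between the y axis of wood and the y axis of jig, either way round below 0.08 rad and angle between wood's own z axis and vertical below 0.06 rad and z of wood in the frame of jig below 0.022 m and linear speed of wood below 0.01 m/s); the robot touches nothing.
It fails at once if the stop or the wood block is pinched or shoved hard (more than 35 N) (contact force between the fingers and stop above 35 N or contact force between the fingers and wood above 35 N).
It fails at once if the wood block is lifted or tipped (z of wood in the frame of jig above 0.03 m or angle between wood's own z axis and vertical above 0.25 rad).
It fails at once if one of the other things (roll of black tape, tape measure, screwdriver) is moved by more than 20 mm (distance of any of tape_electrical, tape_measure, screwdriver_a from where it was at the start of the episode above 0.02 m).
It also fails if it takes over 64 s, if anything falls off the work surface, if the arm or the gripper's body presses on something with over 40 N, if the wrist force passes 120 N, or if a joint passes its speed limit or range.

ROBOT

A 6-joint arm with a two-finger parallel gripper is mounted at the origin on a cart in front of the work surface, level with it; the furniture and walls round the work are solid. World frame = base frame: x ahead of the robot, y to its left, z up, the work surface at z = 0. Lengths are in m, angles in rad, forces in N, time in s.
With the tool pointing down it reaches from about 0.375 to 0.75 m from the base axis. Payload 9 kg.
Tool frame: the origin (TCP) lies at the very end of the fingers, on their centre line; the grasp point (between the pads) lies 19 mm behind it; z points along the fingers, y is the line along which they close (so a half turn about z gives the same grasp; the last joint's range is limited). The gripper opens to 85 mm and grips with 20 to 120 N. Pads are 22 mm wide; open, the fingers measure 114 mm over their backs; the gripper's body (76 mm by 85 mm) begins 54 mm behind the grasp point. The pads swing forward as they close: fully open they stand 13 mm farther back than shut.
Start: joints at [0.971, 0.104, 0.097, 1.564, 0, 1.353], TCP at [0.224, 0.557, 0.231] pointing down, gripper open.
Joint ranges: [-2.99, 2.99], [-0.84, 1.86], [-1.1, 1.16], [-1.84, 2.11], [-1.51, 1.56], [-3.14, 3.14]. Speed limits (rad/s): [2.22, 2.22, 2.57, 3.14, 3.14, 3.14].

INTERFACE

Orientations are given as a unit quaternion [w, x, y, z].
In Python, from plant import env gives the robot as it stands.
- The arm moves only by the shell command python3 -m inch FILE [OPENING], which reads ROWS from the file FILE. ROWS is a JSON list of rows, 1 to 20 of them, each written [[dx, dy, dz], [rx, ry, rz]]: dx, dy, dz in units of 50 mm, then a rotation vector rx, ry, rz in units of 0.25 rad; each row is the pose to reach, as a shift and turn from the pose commanded when the command began, along the tool's axes at that moment; what a row does not reach only later rows make up. A row lasts 1/12 s, in which the tool goes at most 0.0417 m and 0.125 rad, less where a joint would pass 70% of its speed; a pose out of reach is approached as far as the arm can. OPENING is the finger opening in m, set as the command begins (- or left out keeps the last). The fingers move at their own pace and stop on an object; the grip force is fixed at half the most. Time passes only in rows, so rows that do not move let the fingers close. It prints the time, the measured TCP pose, the force, the opening and the grip force at its end. Input that does not fit is refused with a message, and nothing moves.
- env.read_state(): the state, without advancing time (a new reading comes with each control period).
- env.snapshot(name): name is "scene" or "top"; returns a dict with "image" (400x640x3 uint8, red, green, blue), "fx", "fy", "cx", "cy" (pixels), "k1" (the pictures are not rectified: a ray, as slopes to the right and down, at radius r is drawn at 1 + k1 r^2 times it, then the intrinsics apply), "rvec" (rotation vector, rad) and "tvec" (3), from world to camera coordinates, as OpenCV has them. Camera axes: x right, y down, z forward; pixel columns grow to the right and rows downward; lengths in m; the calibration is good to about 2 mm. A picture is of the moment at which its call begins. There is no depth.
- env.job_done(): hands the job in; it is judged then, once.
The state is a dict: "time_s": time; "joints": joint angles; "dq": joint speeds; "joint_torque": joint torques, N m; "tcp_pos": TCP position; "eef_rot": TCP orientation; "contact_force": force on the tool from outside, world axes, zero at the start; "moment": the same for the moment, N m; "grip_width": finger opening in m; "finger_force": force on a finger pad.
Only numpy, scipy, OpenCV 4.12 (cv2) and the standard library are available. Lean on these libraries where they do the work, as an engineer would, in place of code of your own. Each camera call takes 0.05 s, during which the arm holds its last target. There are 200 camera calls.

## Working session

There is one attempt and no reset: what is moved stays moved. The work goes in short steps, Python scripts to look and compute and a shell command to move; the robot and the scene stay as the last step left them, time stands still between calls to the robot, and variables do not carry over. Pictures are saved under pics/ and viewed, at most 10 in all, crops included, and the job is handed in when it is done.

```bash
ls; mkdir -p pics; cat > h.py <<'E'
import numpy as np, cv2
from scipy.spatial.transform import Rotation as R
from plant import env
def snap(n):
    s=env.snapshot(n); return s
def ray(s,u,v):
    x,y=(u-s["cx"])/s["fx"],(v-s["cy"])/s["fy"]
    K=np.eye(3); p=cv2.undistortPoints(np.array([[[x,y]]],float),K,np.array([s["k1"],0,0,0,0.]))[0,0]
    Rm=R.from_rotvec(np.ravel(s["rvec"])).as_matrix(); t=np.ravel(s["tvec"])
    return -Rm.T@t, Rm.T@np.array([p[0],p[1],1])
def onz(s,u,v,z):
    c,d=ray(s,u,v); return c+d*(z-c[2])/d[2]
def tri(s1,p1,s2,p2):
    c1,d1=ray(s1,*p1); c2,d2=ray(s2,*p2)
    a=np.linalg.lstsq(np.c_[d1,-d2],c2-c1,rcond=None)[0]
    q1,q2=c1+a[0]*d1,c2+a[1]*d2
    return (q1+q2)/2, np.linalg.norm(q1-q2)
def proj(s,P):
    return cv2.projectPoints(np.array(P,float).reshape(-1,3),np.array(s["rvec"],float),np.array(s["tvec"],float),np.array([[s["fx"],0,s["cx"]],[0,s["fy"],s["cy"]],[0,0,1]]),np.array([s["k1"],0,0,0,0.]))[0][:,0]
E
python3 - <<'E'
from h import *
import pickle
S={n:snap(n) for n in("scene","top")}
pickle.dump(S,open("S0.pkl","wb"))
for n in S:
    cv2.imwrite(f"pics/{n}0.png",S[n]["image"][:,:,::-1])
    print(n,-R.from_rotvec(np.ravel(S[n]["rvec"])).as_matrix().T@np.ravel(S[n]["tvec"]))
st=env.read_state();print({k:np.round(v,3) for k,v in st.items()})
E
```

```text
pics
scene [ 0.07065198 -0.58610562  0.81889815]
top [ 0.32709256 -0.04616367  1.16194963]
{'time_s': np.float64(0.1), 'joints': array([ 0.971,  0.105,  0.097,  1.564, -0.   ,  1.353]), 'dq': array([-0.001, -0.001,  0.001,  0.001, -0.001,  0.001]), 'joint_torque': array([ 7.0000e-03, -5.5821e+01,  5.0472e+01,  1.3000e-02, -0.0000e+00,
        0.0000e+00]), 'tcp_pos': array([0.223, 0.557, 0.231]), 'eef_rot': array([-0.   ,  0.19 ,  0.982, -0.001]), 'contact_force': array([-0.069, -0.363,  0.107]), 'moment': array([ 0.028, -0.006, -0.004]), 'finger_force': np.float64(0.0), 'grip_width': np.float64(0.086)}
```

View pics/top0.png

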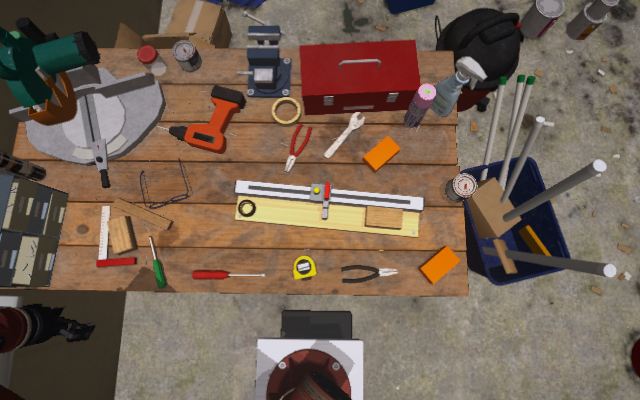

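View pics/scene0.png

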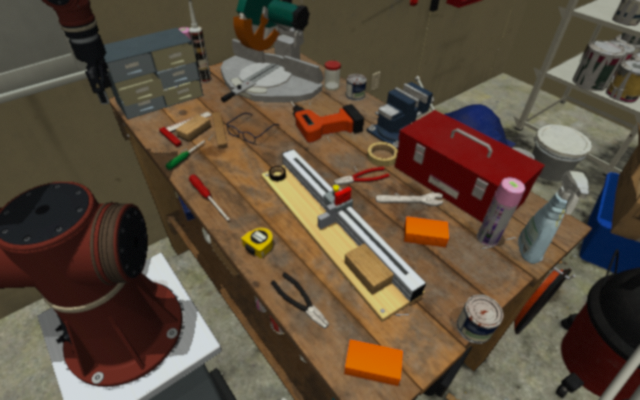

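The top view shows the jig with its fence from (236,187) to (422,203). The red fin is at (327,193), the yellow knob at (316,190), the wood at (384,217) and the black tape roll at (247,208).

Things that could be mistaken for the wood are the orange blocks at (381,153) and (440,264) and the scrap wood at (121,234). I choose the plain block on the bed at (384,217). For the fin, the red pliers at (300,148) are a possible mix-up. I choose the red plate on the saddle at (327,193).

```bash
python3 - <<'E'
import pickle,cv2,numpy as np
S=pickle.load(open("S0.pkl","rb"))
a=S["top"]["image"][170:245,225:435,::-1]; b=S["scene"]["image"][145:320,250:440,::-1]
a=cv2.resize(a,None,fx=3.8,fy=3.8,interpolation=cv2.INTER_CUBIC); cv2.imwrite("pics/ctop.png",a)
b=cv2.resize(b,None,fx=3.4,fy=3.4,interpolation=cv2.INTER_CUBIC); cv2.imwrite("pics/cscene.png",b); print(a.shape,b.shape)
E
```

```text
(285, 798, 3) (595, 646, 3)
```

View pics/ctop.png

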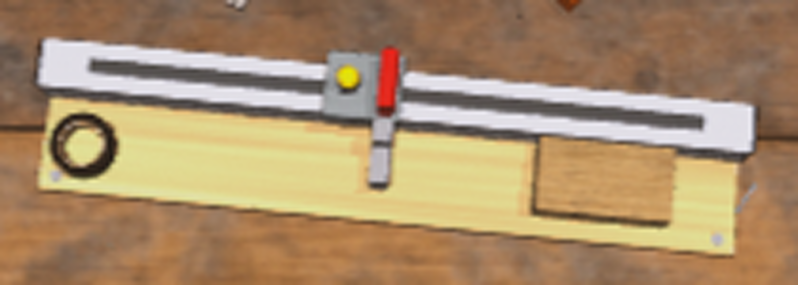

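View pics/cscene.png

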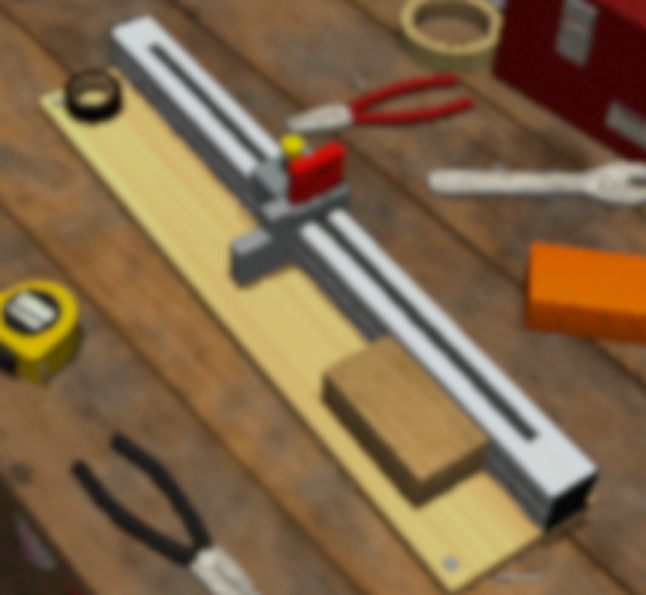

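The crops confirm the choice. In the top crop (3.8x) the fin's top runs from (391,47) to (385,112). The wood's top has corners (536,137), (675,150), (668,221) and (533,212). The scene crop shows the same fin at (290,180)-(342,145) and the same wood.

```bash
python3 - <<'E'
from h import *
import pickle
S=pickle.load(open("S0.pkl","rb")); T,C=S["top"],S["scene"]
t=lambda u,v:((u+.5)/3.8-.5+225,(v+.5)/3.8-.5+170)
c=lambda u,v:((u+.5)/3.4-.5+250,(v+.5)/3.4-.5+145)
P={"fLb":((43,39),(152,16)),"fLf":((41,88),(113,33)),"fRb":((755,104),(596,469)),"fRf":((752,152),(545,502)),
"w1":((536,137),(388,337)),"w2":((675,150),(487,437)),"w3":((668,221),(415,485)),"w4":((533,212),(325,378)),
"finFrontTop-y":((392,113),(290,180)),"finBackTop-y":((398,48),(342,145)),"knob":((347,77),(292,141)),
"tapeM":((0,0),(0,0))}
Q={}
for k,(a,b) in P.items():
    if k=="tapeM":continue
    q,e=tri(T,t(*a),C,c(*b)); Q[k]=q; print(k,q.round(4),"err",round(e,4))
z=.063
F={k:onz(T,*t(*P[k][0]),z) for k in("fLb","fLf","fRb","fRf")}
d=(F["fLb"]+F["fLf"]-F["fRb"]-F["fRf"])[:2]; print("len",np.linalg.norm(d)/2)
yaw=np.arctan2(-d[0],d[1]); print("yaw",yaw)
ctr=sum(F.values())/4; ex=np.array([np.cos(yaw),np.sin(yaw)]); ey=np.array([-np.sin(yaw),np.cos(yaw)])
o=ctr[:2]-.051*ex; print("jig origin",o)
def J(p): return np.round([(p[:2]-o)@ex,(p[:2]-o)@ey,p[2]],4)
for k in Q: print(k,J(Q[k]))
for k in("w1","w2","w3","w4"):print(k,"z56",J(onz(T,*t(*P[k][0]),.056)))
for k in("finFrontTop-y","finBackTop-y"):print(k,"z122",J(onz(T,*t(*P[k][0]),.122)))
for n,p in {"arm":(378,186),"arm2":(389,186)}.items(): print(n,J(onz(T,*t(*p),.062)))
np.save("jig.npy",[*o,yaw])
E
```

```text
fLb [0.6278 0.2372 0.0594] err 0.0033
fLf [0.5853 0.2363 0.0608] err 0.0013
fRb [ 0.5781 -0.3409  0.0613] err 0.0017
fRf [ 0.5378 -0.3369  0.0562] err 0.0062
w1 [ 0.5523 -0.166   0.0477] err 0.0004
w2 [ 0.5409 -0.2766  0.0572] err 0.0002
w3 [ 0.4834 -0.2706  0.0461] err 0.0035
w4 [ 0.4922 -0.164   0.0443] err 0.0026
finFrontTop-y [ 0.5551 -0.048   0.1151] err 0.0017
finBackTop-y [ 0.6031 -0.0516  0.1264] err 0.003
knob [ 0.5846 -0.0134  0.1123] err 0.0003
len 0.5773536907629231
yaw -0.07979921752574322
jig origin [ 0.53091401 -0.04718104]
fLb [0.0739 0.2912 0.0594]
fLf [0.0317 0.2869 0.0608]
fRb [ 0.0705 -0.289   0.0613]
fRf [ 0.0299 -0.2882  0.0562]
w1 [ 0.0308 -0.1167  0.0477]
w2 [ 0.0282 -0.2278  0.0572]
w3 [-0.0295 -0.2265  0.0461]
w4 [-0.0293 -0.1195  0.0443]
finFrontTop-y [0.0241 0.0011 0.1151]
finBackTop-y [0.0723 0.0013 0.1264]
knob [0.0508 0.038  0.1123]
w1 z56 [ 0.0288 -0.1159  0.056 ]
w2 z56 [ 0.0286 -0.2281  0.056 ]
w3 z56 [-0.0295 -0.2255  0.056 ]
w4 z56 [-0.0323 -0.1178  0.056 ]
finFrontTop-y z122 [0.0234 0.0006 0.122 ]
finBackTop-y z122 [0.0748 0.0007 0.122 ]
arm [-0.0239  0.0072  0.062 ]
arm2 [-0.023  -0.0015  0.062 ]
```

Every measured point matches the text: the fence is 577 mm long (580 given) and the wood is 110 x 60 mm with its top near 56 mm. The fin's face is at jig y≈0.001, x≈0.049. Next I'll write a helper that converts a jig-frame target into a shift along the tool's axes.

```bash
cat > go.py <<'E'
# usage: go.py x y z  (jig frame) -> shift in tool axes, with tool x along jig +y, pointing down
import sys; from h import *
ox,oy,yaw=np.load("jig.npy"); st=env.read_state()
ex=np.array([np.cos(yaw),np.sin(yaw),0]); ey=np.array([-np.sin(yaw),np.cos(yaw),0])
q=st["eef_rot"]; M=R.from_quat([q[1],q[2],q[3],q[0]])
p=np.array(st["tcp_pos"])-[ox,oy,0]
print("jig tcp",np.round([p@ex,p@ey,p[2]],4),"F jig",np.round([st["contact_force"]@ex,st["contact_force"]@ey,st["contact_force"][2]],2),"t",st["time_s"],"w",round(float(st["grip_width"]),4))
if len(sys.argv)>3:
    x,y,z=map(float,sys.argv[1:4]); d=x*ex+y*ey+[0,0,z]-p
    G=R.from_matrix(np.c_[ey,ex,[0,0,-1]])
    print("shift",M.inv().apply(d).round(4),"rot",(M.inv()*G).as_rotvec().round(4))
E
python3 go.py 0.049 -0.05 0.2
```

```text
jig tcp [-0.3547  0.5773  0.2306] F jig [-0.04 -0.37  0.11] t 0.1 w 0.0857
shift [-0.572  -0.4788  0.031 ] rot [-1.2000e-03  5.0000e-04  1.2688e+00]
```

The manual's scale: shifts go in units of 50 mm and turns go in units of 0.25 rad. Converting my numbers, -0.572 m is -11.44, -0.55 m is -11, 1.269 rad is 5.076.

```bash
echo '[[[-0.6,-0.5,0],[0,0,0.24]],[[-1.2,-1,0],[0,0,0.52]],[[-2,-1.68,0],[0,0,0.88]],[[-2.6,-2.18,0],[0,0,1.16]],[[-3.2,-2.68,0],[0,0,1.44]],[[-3.8,-3.18,0],[0,0,1.68]],[[-4.4,-3.68,0],[0,0,1.96]],[[-5,-4.2,0],[0,0,2.24]],[[-5.6,-4.7,0],[0,0,2.48]],[[-6.2,-5.2,0],[0,0,2.76]],[[-6.8,-5.7,0],[0,0,3.04]],[[-7.4,-6.2,0],[0,0,3.28]],[[-8,-6.7,0.2],[0,0,3.56]],[[-8.6,-7.2,0.2],[0,0,3.84]],[[-9.2,-7.7,0.4],[0,0,4.08]],[[-9.8,-8.2,0.4],[0,0,4.36]],[[-10.4,-8.7,0.6],[0,0,4.64]],[[-11,-9.2,0.6],[0,0,4.88]],[[-11.44,-9.58,0.6],[0,0,5.076]],[[-11.44,-9.58,0.6],[0,0,5.076]]]' > rows.txt && python3 -m inch rows.txt 0; python3 go.py 0.049 -0.05 0.098
```

```text
time_s: 1.77
tcp_pos: [0.577, -0.1055, 0.1996]
eef_rot: [-0.0, 0.737, 0.676, -0.001]
contact_force: [0.8, 0.2, 0.3]
grip_width: -0.0002
finger_force: 0.0
jig tcp [ 0.0506 -0.0545  0.1996] F jig [0.73 0.31 0.27] t 1.7667 w -0.0002
shift [ 0.0046 -0.0015  0.1016] rot [-0.001   0.0006 -0.0075]
```

Scaled: 0.02 m is 0.4, 0.01 m is 0.2.

```bash
echo '[[[0,0,0.8],[0,0,0]],[[0,0,1.6],[0,0,0]],[[0,0,2],[0,0,0]],[[0.2,0,2.04],[0,0,0]],[[0.4,0,2.04],[0,0,0]],[[0.6,0,2.04],[0,0,0]],[[0.6,0,2.04],[0,0,0]]]' > rows.txt && python3 -m inch rows.txt; python3 go.py 0.05 -0.01 0.098; python3 - <<'E'
from h import *
im=snap("scene")["image"][110:290,240:440,::-1]
cv2.imwrite("pics/a.png",cv2.resize(im,None,fx=3,fy=3,interpolation=cv2.INTER_CUBIC))
E
```

```text
time_s: 2.35
tcp_pos: [0.5797, -0.0688, 0.1018]
eef_rot: [0.001, 0.734, 0.679, 0.001]
contact_force: [-0.6, 0.0, 0.4]
grip_width: 0.0005
finger_force: 0.0
jig tcp [ 0.0503 -0.0177  0.1018] F jig [-0.55  0.01  0.41] t 2.35 w 0.0005
shift [ 0.0077 -0.0003  0.0038] rot [0.0032 0.0002 0.002 ]
```

View pics/a.png

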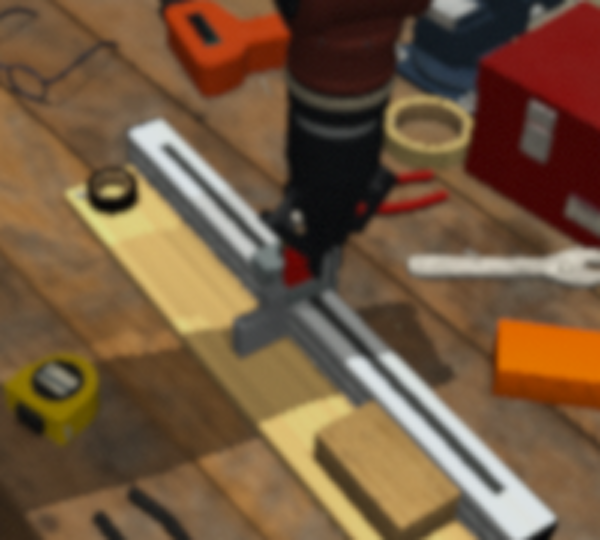

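The picture shows the closed fingertips just behind the red fin at crop (297,265), with the wood at (390,465) clear of them. Next is a coarse push that stays short of the earliest possible notch.

Scaled: 0.01 m is 0.2, 0.062 m is 1.24.

```bash
echo '[[[0.1,0,0],[0,0,0]],[[0.2,0,0],[0,0,0]],[[0.32,0,0],[0,0,0]],[[0.44,0,0],[0,0,0]],[[0.56,0,0],[0,0,0]],[[0.68,0,0],[0,0,0]],[[0.8,0,0],[0,0,0]],[[0.92,0,0],[0,0,0]],[[1.04,0,0],[0,0,0]],[[1.16,0,0],[0,0,0]],[[1.24,0,0],[0,0,0]],[[1.24,0,0],[0,0,0]]]' > rows.txt && python3 -m inch rows.txt; python3 go.py; echo '[[[0.06,0,0],[0,0,0]],[[0.06,0,0],[0,0,0]]]' > rows.txt && python3 -m inch rows.txt; python3 go.py
```

```text
time_s: 3.4
tcp_pos: [0.5835, -0.0083, 0.0996]
eef_rot: [0.0, 0.735, 0.678, 0.0]
contact_force: [-0.8, 0.4, -0.9]
grip_width: 0.0
finger_force: 0.0
jig tcp [0.0493 0.0429 0.0996] F jig [-0.86  0.37 -0.9 ] t 3.4 w 0.0
time_s: 3.57
tcp_pos: [0.5834, -0.0057, 0.0992]
eef_rot: [-0.0, 0.735, 0.678, 0.0]
contact_force: [0.3, -1.3, 1.6]
grip_width: 0.0002
finger_force: 0.2
jig tcp [0.049  0.0455 0.0992] F jig [ 0.44 -1.27  1.61] t 3.5667 w 0.0002
```

```bash
python3 - <<'E'
from h import *
a=snap("scene"); b=snap("top")
x=cv2.resize(a["image"][110:270,240:380,::-1],None,fx=2.8,fy=2.8,interpolation=cv2.INTER_CUBIC)
y=cv2.resize(b["image"][165:245,225:385,::-1],None,fx=2.4,fy=2.4,interpolation=cv2.INTER_CUBIC)
o=np.zeros((max(x.shape[0],y.shape[0]),x.shape[1]+y.shape[1],3),np.uint8);o[:x.shape[0],:x.shape[1]]=x;o[:y.shape[0],x.shape[1]:]=y
cv2.imwrite("pics/b.png",o);print(o.shape,x.shape)
E
python3 go.py
```

```text
(448, 776, 3) (448, 392, 3)
jig tcp [0.0487 0.0455 0.0989] F jig [-0.47 -0.12 -0.51] t 3.6667 w -0.0001
```

View pics/b.png

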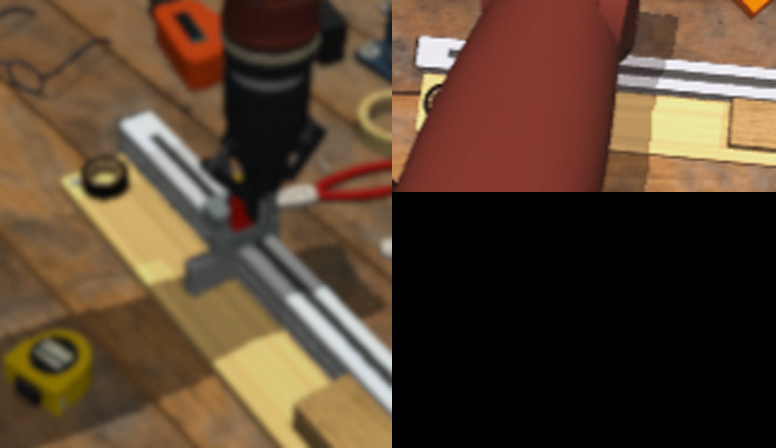

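The scene crop shows the fingertips against the fin at (238,212). The steel arm is in full view with its tip at crop (205,272), which is image (313,207). The robot blocks the top view here. Force noise is about 1 N, so I'll track the steel arm's tip in the scene view and watch for it jumping ahead of the fingertips.

```bash
cat > track.py <<'E'
# stop travel vs tcp travel since baseline, along jig y (mm); exit 1 when the stop ran ahead of the fingers
import sys,os; from h import *
ox,oy,yaw=np.load("jig.npy"); ey=np.array([-np.sin(yaw),np.cos(yaw),0]); ex=np.array([np.cos(yaw),np.sin(yaw),0])
s=snap("scene"); st=env.read_state(); ty=(np.array(st["tcp_pos"])-[ox,oy,0])@ey
g=s["image"].astype(np.float32)
if not os.path.exists("base.npz"):
    np.savez("base.npz",t=g[193:223,300:334],y=ty); sys.exit()
b=np.load("base.npz"); m=cv2.matchTemplate(g,b["t"],cv2.TM_CCOEFF_NORMED)
P0=np.array([ox,oy,.05])-.02*ex+(float(b["y"])+.02)*ey
k=np.arange(-.03,.15,.0005); px=proj(s,P0+k[:,None]*ey); px=px-proj(s,P0)
xy=(px+[300,193]).astype(np.float32)
sc=cv2.remap(m,xy[:,:1],xy[:,1:],cv2.INTER_CUBIC)[:,0]
i=sc.argmax(); d=k[i]*1e3; t=(ty-float(b["y"]))*1e3
print(f"stop {d:.1f} tcp {t:.1f} ahead {d-t:.1f} score {sc[i]:.2f}"); sys.exit(int(d-t>4))
E
python3 track.py; python3 track.py; echo '[[[0.1,0,0],[0,0,0]],[[0.1,0,0],[0,0,0]]]' > rows.txt && python3 -m inch rows.txt | grep time; python3 track.py && echo '[[[0.1,0,0],[0,0,0]],[[0.1,0,0],[0,0,0]]]' > rows.txt && python3 -m inch rows.txt | grep force; python3 track.py; python3 go.py
```

```text
stop 0.5 tcp -0.1 ahead 0.6 score 1.00
time_s: 3.93
stop 4.5 tcp 5.0 ahead -0.5 score 1.00
contact_force: [-1.3, -1.2, -1.3]
finger_force: 0.6
stop 10.0 tcp 10.2 ahead -0.2 score 1.00
jig tcp [0.049  0.0557 0.0992] F jig [-0.27 -0.58  0.42] t 4.2 w 0.0001
```

Tracking is good to about 0.5 mm, so I'll continue in 4-5 mm steps and halt as soon as the stop jumps ahead.

```bash
echo '[[[0.06,0,0],[0,0,0]],[[0.1,0,0],[0,0,0]],[[0.1,0,0],[0,0,0]]]' > rows.txt && python3 -m inch rows.txt | grep contact; python3 track.py && echo '[[[0.06,0,0],[0,0,0]],[[0.1,0,0],[0,0,0]],[[0.1,0,0],[0,0,0]]]' > rows.txt && python3 -m inch rows.txt | grep contact; python3 track.py && echo '[[[0.06,0,0],[0,0,0]],[[0.1,0,0],[0,0,0]],[[0.1,0,0],[0,0,0]]]' > rows.txt && python3 -m inch rows.txt | grep contact; python3 track.py && echo '[[[0.06,0,0],[0,0,0]],[[0.1,0,0],[0,0,0]],[[0.1,0,0],[0,0,0]]]' > rows.txt && python3 -m inch rows.txt | grep contact; python3 track.py && echo '[[[0.06,0,0],[0,0,0]],[[0.1,0,0],[0,0,0]],[[0.1,0,0],[0,0,0]]]' > rows.txt && python3 -m inch rows.txt | grep contact; python3 track.py && echo '[[[0.06,0,0],[0,0,0]],[[0.1,0,0],[0,0,0]],[[0.1,0,0],[0,0,0]]]' > rows.txt && python3 -m inch rows.txt | grep contact; python3 track.py; python3 go.py
```

```text
contact_force: [-0.2, -0.7, -0.8]
stop 14.0 tcp 15.1 ahead -1.1 score 1.00
contact_force: [0.1, -1.4, -0.6]
stop 19.0 tcp 20.1 ahead -1.1 score 0.99
contact_force: [-0.0, -0.7, -0.8]
stop 24.0 tcp 25.1 ahead -1.1 score 0.99
contact_force: [0.4, -0.5, 0.4]
stop 28.5 tcp 30.1 ahead -1.6 score 0.99
contact_force: [0.4, -1.0, 0.7]
stop 33.5 tcp 35.1 ahead -1.6 score 0.99
contact_force: [0.6, -1.2, 0.9]
stop 38.5 tcp 40.1 ahead -1.6 score 0.98
jig tcp [0.0492 0.0856 0.0994] F jig [ 0.59 -0.87  0.28] t 6.0 w 0.0003
```

```bash
sed -i 's/d-t>4/d-t>0.6/' track.py; echo '[[[0.04,0,0],[0,0,0]],[[0.08,0,0],[0,0,0]],[[0.08,0,0],[0,0,0]]]' > rows.txt && python3 -m inch rows.txt | grep contact; python3 track.py && echo '[[[0.04,0,0],[0,0,0]],[[0.08,0,0],[0,0,0]],[[0.08,0,0],[0,0,0]]]' > rows.txt && python3 -m inch rows.txt | grep contact; python3 track.py && echo '[[[0.04,0,0],[0,0,0]],[[0.08,0,0],[0,0,0]],[[0.08,0,0],[0,0,0]]]' > rows.txt && python3 -m inch rows.txt | grep contact; python3 track.py && echo '[[[0.04,0,0],[0,0,0]],[[0.08,0,0],[0,0,0]],[[0.08,0,0],[0,0,0]]]' > rows.txt && python3 -m inch rows.txt | grep contact; python3 track.py && echo '[[[0.04,0,0],[0,0,0]],[[0.08,0,0],[0,0,0]],[[0.08,0,0],[0,0,0]]]' > rows.txt && python3 -m inch rows.txt | grep contact; python3 track.py && echo '[[[0.04,0,0],[0,0,0]],[[0.08,0,0],[0,0,0]],[[0.08,0,0],[0,0,0]]]' > rows.txt && python3 -m inch rows.txt | grep contact; python3 track.py; python3 go.py
```

```text
contact_force: [0.6, -1.5, -0.1]
stop 42.5 tcp 44.0 ahead -1.5 score 0.97
contact_force: [0.8, -1.0, 0.2]
stop 45.0 tcp 48.1 ahead -3.1 score 0.97
contact_force: [0.3, -0.5, 0.1]
stop 55.5 tcp 52.2 ahead 3.3 score 0.94
stop 55.5 tcp 52.1 ahead 3.4 score 0.94
stop 55.5 tcp 51.9 ahead 3.6 score 0.94
stop 55.5 tcp 51.9 ahead 3.6 score 0.94
jig tcp [0.049  0.0973 0.0992] F jig [-0.17  0.18 -0.38] t 7.05 w 0.0003
```

The stop snapped about 10 mm forward and now stands clear of the fingers, so the pin has probably dropped. I'll back off, rise, and check.

Scaled: -0.2 m is -4, -0.36 m is -7.2.

```bash
echo '[[[-0.4,0,0],[0,0,0]],[[-0.8,0,0],[0,0,0]],[[-0.8,0,-0.8],[0,0,0]],[[-1.6,0,-1.6],[0,0,0]],[[-2.4,0,-2],[0,0,0]],[[-3.2,0,-2],[0,0,0]],[[-4,0,-2],[0,0,0]],[[-4.8,-0.4,-2],[0,0,0]],[[-5.6,-0.6,-2],[0,0,0]],[[-6.4,-1,-2],[0,0,0]],[[-7.2,-1,-2],[0,0,0]],[[-7.2,-1,-2],[0,0,0]],[[-7.2,-1,-2],[0,0,0]]]' > rows.txt && python3 -m inch rows.txt; python3 go.py -0.002 -0.265 0.038; python3 - <<'E'
from h import *
import pickle
S={n:snap(n) for n in("scene","top")}; pickle.dump(S,open("S1.pkl","wb"))
a,b=S["scene"],S["top"]
x=cv2.resize(a["image"][130:300,250:400,::-1],None,fx=3,fy=3,interpolation=cv2.INTER_CUBIC)
y=cv2.resize(b["image"][165:245,225:445,::-1],None,fx=2.04,fy=2.04,interpolation=cv2.INTER_CUBIC)
w=800
o=np.zeros((600,w,3),np.uint8);o[:510,:450]=x; y=cv2.resize(b["image"][150:245,235:350,::-1],None,fx=3,fy=3,interpolation=cv2.INTER_CUBIC); o[:285,450:795]=y
cv2.imwrite("pics/c.png",o)
E
```

```text
time_s: 8.13
tcp_pos: [0.5078, -0.3124, 0.1989]
eef_rot: [0.0, 0.736, 0.677, -0.0]
contact_force: [0.2, 0.7, -0.0]
grip_width: 0.0001
finger_force: 0.0
jig tcp [-0.0019 -0.2662  0.1989] F jig [ 0.14  0.68 -0.02] t 8.1333 w 0.0001
shift [ 1.300e-03 -1.000e-04  1.609e-01] rot [-0.0002  0.0003 -0.0046]
```

View pics/c.png

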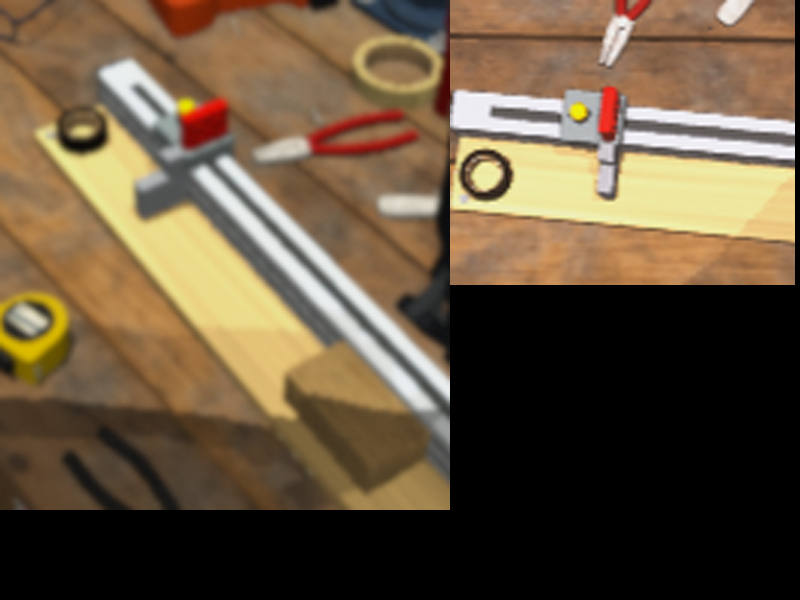

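The scene crop shows the stop about 110 mm further along. The knob at (186,104) stands lower against the fin's top edge (205,105) than before. I'll measure the drop from yellow centroids in both views.

```bash
python3 - <<'E'
from h import *
import pickle
o=np.load("jig.npy"); yaw=o[2]; ex=np.array([np.cos(yaw),np.sin(yaw)]); ey=np.array([-np.sin(yaw),np.cos(yaw)])
J=lambda p:np.round([(p[:2]-o[:2])@ex,(p[:2]-o[:2])@ey,p[2]],4)
def col(s,c,r):
    x0,y0,x1,y1=r; h=cv2.cvtColor(s["image"],cv2.COLOR_RGB2HSV)[y0:y1,x0:x1].astype(int)
    m=((h[...,0]>22)&(h[...,0]<36)&(h[...,1]>190)&(h[...,2]>120)) if c=="y" else (((h[...,0]<6)|(h[...,0]>174))&(h[...,1]>170))
    v,u=np.nonzero(m); return (u.mean()+x0,v.mean()+y0),len(u)
K={}
for f,rt,rs in(("S0.pkl",(305,180,335,213),(325,178,357,208)),("S1.pkl",(262,176,295,205),(305,155,330,182))):
    S=pickle.load(open(f,"rb"))
    a,n=col(S["top"],"y",rt); b,m=col(S["scene"],"y",rs); q,e=tri(S["top"],a,S["scene"],b); print(f,"knob",J(q),round(e,4),n,m)
    a,n=col(S["top"],"r",rt); b,m=col(S["scene"],"r",rs); print("fin top via z122",J(onz(S["top"],*a,.122)),n,m,np.round(a,1),np.round(b,1))
E
```

```text
S0.pkl knob [0.0511 0.0378 0.1082] 0.0 22 28
fin top via z122 [0.0493 0.0057 0.122 ] 70 204 [326.9 190.6] [343.3 194.3]
S1.pkl knob [0.0505 0.1524 0.1065] 0.0017 23 15
fin top via z122 [0.0495 0.1208 0.122 ] 83 171 [287.6 186.9] [318.2 170.4]
```

```bash
python3 - <<'E'
from h import *
import pickle
o=np.load("jig.npy"); yaw=o[2]; ex=np.array([np.cos(yaw),np.sin(yaw),0]); ey=np.array([-np.sin(yaw),np.cos(yaw),0])
out=[]
for f,y in(("S0.pkl",.0378),("S1.pkl",.0378+.115)):
    s=pickle.load(open(f,"rb"))["scene"]
    p=proj(s,[np.r_[o[:2],0]+.051*ex+y*ey+[0,0,z] for z in(.114,.106)]); print(p.round(1))
    u,v=p[0].round().astype(int); c=s["image"][v-12:v+20,u-14:u+22,::-1]
    c=cv2.resize(c,None,fx=11,fy=11,interpolation=cv2.INTER_CUBIC)
    for q,k in zip(p,((0,255,0),(255,0,255))): cv2.drawMarker(c,tuple(int(t) for t in ((q-[u-14,v-12]+.5)*11)),k,cv2.MARKER_CROSS,12,1)
    out.append(c)
cv2.imwrite("pics/d.png",np.hstack(out))
E
```

```text
[[335.6 185.7]
 [335.5 187.9]]
[[311.7 162.1]
 [311.8 164.3]]
```

View pics/d.png

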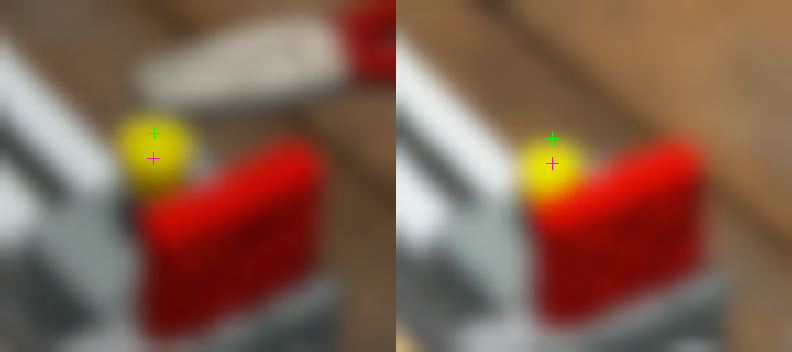

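The knob has dropped about 2.2 px relative to the fin, its top edge going from 23 px above the green mark to level with it. That is about 8 mm, so the pin is seated. The stop face is now at jig y≈0.116. Next I lower the fingers behind the wood.

Scaled: 0.12 m is 2.4, 0.16 m is 3.2.

```bash
echo '[[[0,0,0.8],[0,0,0]],[[0,0,1.6],[0,0,0]],[[0,0,2.4],[0,0,0]],[[0,0,3],[0,0,0]],[[0,0,3.2],[0,0,0]],[[0,0,3.2],[0,0,0]],[[0,0,3.2],[0,0,0]]]' > rows.txt && python3 -m inch rows.txt; python3 go.py -0.002 -0.1 0.038
```

```text
time_s: 8.82
tcp_pos: [0.5099, -0.3085, 0.0406]
eef_rot: [0.0, 0.734, 0.679, 0.0]
contact_force: [-0.0, -0.5, 0.4]
grip_width: 0.0002
finger_force: 0.0
jig tcp [-1.000e-04 -2.622e-01  4.060e-02] F jig [ 0.03 -0.48  0.45] t 8.8167 w 0.0002
shift [ 0.1622 -0.0017  0.0026] rot [0.0007 0.0003 0.0011]
```

```bash
echo '[[[0.2,0,0],[0,0,0]],[[0.4,0,0],[0,0,0]],[[0.56,0,0],[0,0,0]],[[0.72,0,0],[0,0,0]],[[0.92,0,0],[0,0,0]],[[1.12,0,0],[0,0,0]],[[1.32,0,0],[0,0,0]],[[1.52,0,0],[0,0,0]],[[1.72,0,0],[0,0,0]],[[1.92,0,0],[0,0,0]],[[2.12,-0.02,0],[0,0,0]],[[2.32,-0.02,0],[0,0,0]],[[2.52,-0.02,0],[0,0,0]],[[2.72,-0.02,0],[0,0,0]],[[2.92,-0.02,0],[0,0,0]],[[3.12,-0.02,0],[0,0,0]],[[3.32,-0.02,0],[0,0,0]],[[3.52,-0.02,0],[0,0,0]],[[3.72,-0.02,0],[0,0,0]],[[3.8,-0.02,0],[0,0,0]]]' > rows.txt && python3 -m inch rows.txt; python3 go.py -0.002 -0.02 0.04;  python3 - <<'E'
from h import *
s=snap("scene")
cv2.imwrite("pics/e.png",cv2.resize(s["image"][140:300,250:430,::-1],None,fx=3.5,fy=3.5,interpolation=cv2.INTER_CUBIC))
E
```

```text
time_s: 10.48
tcp_pos: [0.5232, -0.1181, 0.0392]
eef_rot: [-0.0, 0.735, 0.679, 0.0]
contact_force: [-1.0, -0.8, -0.6]
grip_width: 0.0003
finger_force: 0.3
jig tcp [-0.002  -0.0713  0.0392] F jig [-0.9  -0.83 -0.57] t 10.4833 w 0.0003
shift [ 0.0513  0.     -0.0008] rot [-0.0002 -0.0005  0.0007]
```

View pics/e.png

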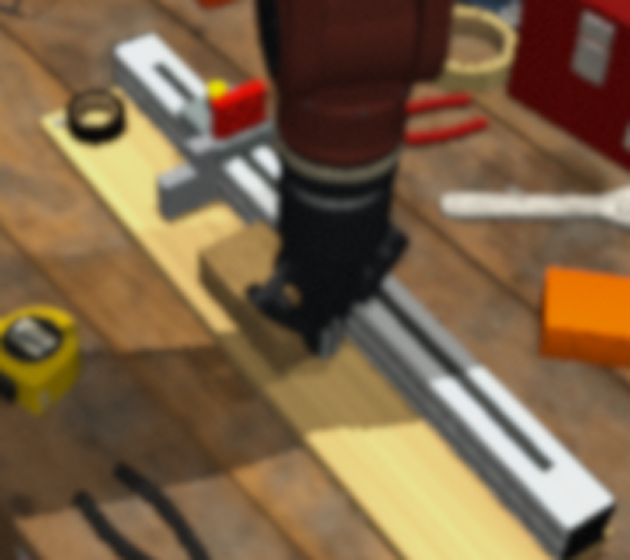

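The wood is following squarely along the fence, with its front edge at crop (215,250) and the stop arm at (190,190). I'll continue to just short of contact.

Scaled: 0.008 m is 0.16, 0.054 m is 1.08.

```bash
echo '[[[0.16,0,0],[0,0,0]],[[0.32,0,0],[0,0,0]],[[0.48,0,0],[0,0,0]],[[0.64,0,0],[0,0,0]],[[0.8,0,0],[0,0,0]],[[0.92,0,0],[0,0,0]],[[1.02,0,0],[0,0,0]],[[1.08,0,0],[0,0,0]],[[1.08,0,0],[0,0,0]]]' > rows.txt && python3 -m inch rows.txt | grep contact; python3 go.py; python3 track.py;  echo '[[[0.02,0,0],[0,0,0]],[[0.04,0,0],[0,0,0]],[[0.04,0,0],[0,0,0]]]' > rows.txt && python3 -m inch rows.txt | grep contact; python3 go.py
```

```text
contact_force: [0.0, -0.7, 0.5]
jig tcp [-0.0019 -0.0182  0.0393] F jig [ 0.08 -0.73  0.46] t 11.2833 w 0.0001
stop -21.5 tcp -63.9 ahead 42.4 score 0.68
contact_force: [0.5, 0.2, 0.3]
jig tcp [-0.0019 -0.0169  0.0393] F jig [0.48 0.22 0.27] t 11.5833 w -0.0002
```

```bash
cat > fchk.py <<'E'
import sys; from h import *
yaw=np.load("jig.npy")[2]; ey=np.array([-np.sin(yaw),np.cos(yaw),0]); f=[]
for _ in range(4): snap("scene"); f.append(env.read_state()["contact_force"]@ey)
print("Fy",np.round(np.mean(f),2)); sys.exit(int(np.mean(f)<-2.2))
E
python3 fchk.py && echo '[[[0.02,0,0],[0,0,0]],[[0.04,0,0],[0,0,0]],[[0.04,0,0],[0,0,0]]]' > rows.txt && python3 -m inch rows.txt | grep tcp && python3 fchk.py && echo '[[[0.02,0,0],[0,0,0]],[[0.04,0,0],[0,0,0]],[[0.04,0,0],[0,0,0]]]' > rows.txt && python3 -m inch rows.txt | grep tcp && python3 fchk.py && echo '[[[0.02,0,0],[0,0,0]],[[0.03,0,0],[0,0,0]],[[0.03,0,0],[0,0,0]]]' > rows.txt && python3 -m inch rows.txt | grep tcp && python3 fchk.py && echo '[[[0.02,0,0],[0,0,0]],[[0.03,0,0],[0,0,0]],[[0.03,0,0],[0,0,0]]]' > rows.txt && python3 -m inch rows.txt | grep tcp && python3 fchk.py; python3 go.py
```

```text
Fy -0.4
tcp_pos: [0.5279, -0.0617, 0.0393]
Fy -0.26
tcp_pos: [0.528, -0.0597, 0.0393]
Fy -0.03
tcp_pos: [0.5282, -0.0583, 0.0393]
Fy -0.08
tcp_pos: [0.5283, -0.0567, 0.0393]
Fy -0.49
jig tcp [-0.0019 -0.0098  0.0393] F jig [ 0.27 -1.08  0.7 ] t 13.5833 w 0.0001
```

```bash
echo '[[[0.02,0,0],[0,0,0]],[[0.03,0,0],[0,0,0]],[[0.03,0,0],[0,0,0]]]' > rows.txt && python3 -m inch rows.txt | grep tcp && python3 fchk.py && echo '[[[0.02,0,0],[0,0,0]],[[0.03,0,0],[0,0,0]],[[0.03,0,0],[0,0,0]]]' > rows.txt && python3 -m inch rows.txt | grep tcp && python3 fchk.py && echo '[[[0.02,0,0],[0,0,0]],[[0.03,0,0],[0,0,0]],[[0.03,0,0],[0,0,0]]]' > rows.txt && python3 -m inch rows.txt | grep tcp && python3 fchk.py && echo '[[[0.02,0,0],[0,0,0]],[[0.02,0,0],[0,0,0]],[[0.02,0,0],[0,0,0]]]' > rows.txt && python3 -m inch rows.txt | grep tcp && python3 fchk.py; python3 go.py
```

```text
tcp_pos: [0.5284, -0.0553, 0.0393]
Fy 0.13
tcp_pos: [0.5285, -0.0538, 0.0393]
Fy -0.19
tcp_pos: [0.5286, -0.0525, 0.0393]
Fy -2.22
jig tcp [-0.0019 -0.0055  0.0393] F jig [-0.59 -2.98  0.93] t 14.9333 w 0.0002
```

Contact force rose to 2.2 N at TCP y=-0.0055, where contact was predicted. I'll back off, rise clear and check.

Scaled: -0.26 m is -5.2, -0.23 m is -4.6.

```bash
echo '[[[-0.2,0,0],[0,0,0]],[[-0.6,0,0],[0,0,0]],[[-1,0,0],[0,0,0]],[[-1,0,-0.6],[0,0,0]],[[-1.4,0,-1.2],[0,0,0]],[[-2.2,0,-2],[0,0,0]],[[-3,0,-2.6],[0,0,0]],[[-3.8,0,-3.2],[0,0,0]],[[-4.6,0,-3.2],[0,0,0]],[[-5.2,0,-3.2],[0,0,0]],[[-5.2,0,-3.2],[0,0,0]],[[-5.2,0,-3.2],[0,0,0]]]' > rows.txt && python3 -m inch rows.txt | grep -E 'tcp|contact'; python3 - <<'E'
from h import *
import pickle
S={n:snap(n) for n in("scene","top")}; pickle.dump(S,open("S2.pkl","wb"))
o=np.zeros((600,800,3),np.uint8)
o[:520,:360]=cv2.resize(S["scene"]["image"][145:275,270:360,::-1],None,fx=4,fy=4,interpolation=cv2.INTER_CUBIC)
o[:320,370:770]=cv2.resize(S["top"]["image"][165:245,260:360,::-1],None,fx=4,fy=4,interpolation=cv2.INTER_CUBIC)
cv2.imwrite("pics/f.png",o)
E
```

```text
tcp_pos: [0.5071, -0.3154, 0.1994]
contact_force: [-0.3, -0.4, 0.2]
```

View pics/f.png

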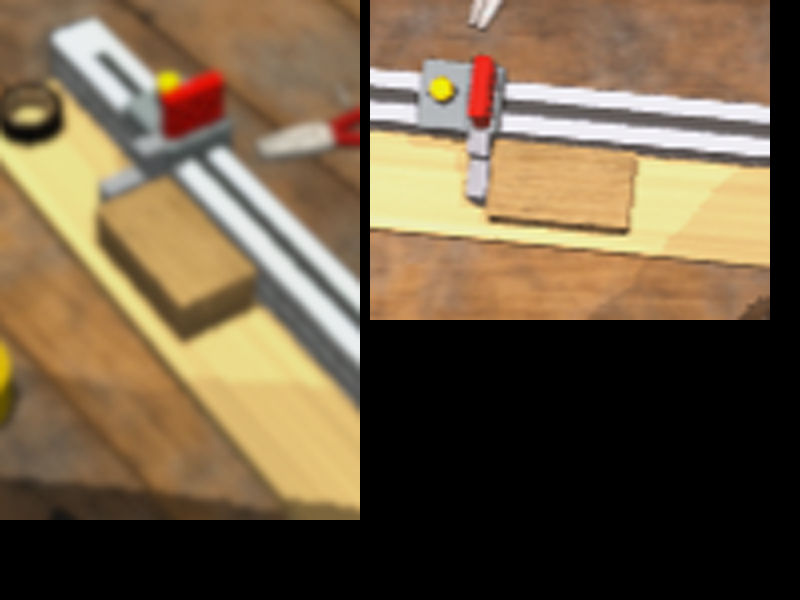

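The top crop shows the wood's end face at (489,140-215) flush against the steel arm, parallel to the fence. The knob is still low beside the fin. I'll do a quick numeric check of stop shift, knob and wood, then hand in.

```bash
python3 - <<'E'
from h import *
import pickle
o=np.load("jig.npy"); yaw=o[2]; ex=np.array([np.cos(yaw),np.sin(yaw)]); ey=np.array([-np.sin(yaw),np.cos(yaw)])
A,B=[pickle.load(open(f,"rb")) for f in("S1.pkl","S2.pkl")]
for n,(x0,y0,x1,y1) in(("scene",(303,158,328,181)),("top",(272,178,298,198))):
    t=A[n]["image"][y0:y1,x0:x1]; m=cv2.matchTemplate(B[n]["image"],t,cv2.TM_CCOEFF_NORMED); i=np.unravel_index(m.argmax(),m.shape); print(n,"stop shift px",i[1]-x0,i[0]-y0,round(m.max(),3))
    print(" sub",cv2.phaseCorrelate(np.float32(t.mean(2)),np.float32(B[n]["image"][y0:y1,x0:x1].mean(2))))
W=[onz(B["top"],(u-370+.5)/4-.5+260,(v+.5)/4-.5+165,.056)[:2]-o[:2] for u,v in((493,140),(636,152),(630,230),(489,217))]
W=np.array([[w@ex,w@ey] for w in W]); print(W.round(4),W.mean(0).round(4))
E
```

```text
scene stop shift px 0 0 1.0
 sub ((0.4704022122221492, 0.08363656972515088), 1.0155663283665974)
top stop shift px 0 0 1.0
 sub ((0.48961575941173585, 0.005156316090767277), 0.9994058703934705)
[[ 0.0263  0.1163]
 [ 0.0271  0.0058]
 [-0.0336  0.0047]
 [-0.0336  0.1126]] [-0.0034  0.0599]
```

```bash
python3 -c "
from plant import env
print(env.job_done(), env.read_state()['time_s'])"
```

```text
the job is handed in; nothing more can be done
the job is handed in; nothing more can be done
```

The job is handed in: in the final images the stop's pin is seated in the notch, the wood block butts squarely against the stop arm, and the robot is clear; the hand-in gave no verdict.

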